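# Refit the pot of a bench ink mixer

## Robot

A 6-joint arm with a two-finger parallel gripper is mounted at the origin on the work surface; the furniture and walls round the work are solid. World frame = base frame: x ahead of the robot, y to its left, z up, the work surface at z = 0. Lengths are in m, angles in degrees, forces in N, time in s.
With the tool pointing down it reaches from about 0.425 to 0.95 m from the base axis. Payload 3.5 kg.
Tool frame: the origin (TCP) lies on the centre line of the jaws, within the pads' length; the fingertips stand 17 mm ahead of it and the grasp point (between the pads) lies 2 mm behind it (tip_reach is the distance from the TCP to the fingertips, in m); z points along the fingers, y is the direction in which the jaws open and shut (so a half turn about z gives the same grasp; the last joint's range is limited). The gripper opens to 85 mm and grips with 20 to 120 N. Pads are 22 mm wide; open, the fingers measure 114 mm over their backs; the gripper's body (76 mm by 85 mm) begins 54 mm behind the grasp point. The pads swing forward as they close: fully open they stand 13 mm farther back than shut.
Start: joints at [55.176, 16.404, 90.338, -0, 73.258, -8.594], TCP at [0.298, 0.605, 0.248] pointing down, gripper open.
Joint ranges: [-158.93, 158.93], [-51.34, 127.21], [12.03, 142.37], [-87.48, 267.48], [13.55, 161.25], [-162.69, 162.69]. Speed limits (degrees/s): [159.86, 159.86, 180, 180, 180, 180].

## Interface

Orientations are given as a 3x3 rotation matrix whose columns are the frame's x, y, z axes.
In Python, from station import * gives the robot as it stands. The module is installed in compiled form; this text tells all that it offers.
- The arm moves only by the shell command python3 -m creep 'ROWS' [FORCE]. ROWS is JSON, a list of rows, each an object of numbers: "dx", "dy", "dz": the shift along the tool's x, y, z in mm; "turn": the turn about the tool's z in degrees; "jaw": the opening, from 0 (shut) to 1 (fully open). A call has 1 to 12 rows; each row is the pose to reach, as a shift and turn from the pose commanded when the call began, along the tool's axes at that moment; what a row does not reach only later rows make up. A row lasts 1/10 s, in which the tool goes at most 50 mm and 8.59 degrees, less where a joint would pass 70% of its speed; a pose out of reach is approached as far as the arm can. A call with a gripper value outside its range is refused whole. The fingers move at their own pace and stop on an object; FORCE is the grip in N (left out, the last holds). Time passes only in rows, so rows that repeat a pose let the fingers close. It gives the time, the measured TCP pose, the force and the opening at its end, in the units of the state.
- get_obs(): the state, without advancing time (a new reading comes with each control period).
- capture(name): name is "scene" or "top" or "wrist"; returns the picture (420x560x3 uint8, red, green, blue); there is no depth.
- calibration(name): a dict with "fx", "fy", "cx", "cy" (pixels), "T" (4x4, takes a point from camera to world coordinates). Camera axes: x right, y down, z forward; pixel columns grow to the right and rows downward; lengths in m; the calibration is good to about 2 mm. A picture is of the moment at which its call begins: read the wrist's pose just before it. calibration takes no time and is no camera call; for the wrist camera it gives the pose at the moment of the call.
- close_job(): hands the job in, once; it reports no verdict.
The state is a dict: "time": time; "q": joint angles; "joint_vel": joint speeds; "joint_torque": joint torques, N m; "tool_pos": TCP position; "eef_rot": TCP orientation; "ft_force": force on the tool from outside, world axes, zero at the start; "wrist_torque": the same for the moment, N m; "width": opening from 0.0 (shut) to 1.0 (fully open).
Only numpy, scipy, OpenCV 4.12 (cv2) and the standard library are available. Lean on these libraries where they do the work, as an engineer would, in place of code of your own. Each camera call takes 0.05 s, during which the arm holds its last target.

## Task

The washed pot of the ink mixer belongs back on its base. Set it over the two locating pegs, large hole on the thick peg; the coupling under it will not meet the cross-shaped drive at first, so turn the knob on the lid under light pressure, without forcing anything, until the pot drops fully home. Then swing the red-handled clamp lever all the way round so that its nose holds the pot's foot down, and leave the other things on the bench undisturbed.

Things in the scene. Friction and masses are not known exactly. Their poses are not given: they have to be found in the camera images.
- mixer: Bench ink mixer, fixed: low blue-grey housing 150 x 250 x 46 mm (x -75..75, y -103..147 mm of its frame). Origin: on the vertical drive axis, at the bench surface; z up. On top a steel deck plate 94 x 148 mm, its surface 50 mm above the bench, with two pegs and the drive between them. Dial and red rocker switch at the +y end (not used), clamp lever at the -y end.
- mixer_seat (a point): Centre of the deck surface on the drive axis, axes as the mixer's. Here a brass cross-shaped drive dog stands up (two blades 42 x 8 mm, 12 mm high, flat on top), held by its gear motor at an angle that is not told. The origin of a pot that is fully home lies at this point, its y axis along the mixer's y.
- thick_peg (a point): Foot, on the deck, of the thick upright locating peg: 14 mm in diameter, 22 mm high, conical nose over the last 6 mm; at y = +44 mm of the mixer.
- thin_peg (a point): Foot, on the deck, of the thin upright locating peg: 10 mm in diameter, 22 mm high, conical nose over the last 6 mm; at y = -44 mm of the mixer.
- pot: Lidded steel mixing pot, 0.5 to 0.8 kg, upright. Origin: centre of the foot's underside; z up. Foot: aluminium plate 84 (x) x 132 (y) x 12 mm. Round body, 64 mm in diameter from 24 to 103 mm above the underside (take it here, round the side), black lid with its top at 108 mm, knob to 138 mm. On the pegs with coupling unmatched it stands 8 mm proud.
- large_hole (a point): Centre of the foot's 16.5 mm hole for the thick peg, at the underside, y = +44 mm of the pot; the 12.5 mm hole for the thin peg is at y = -44 mm.
- pot_knob (a point): On the axis of the round knurled knob on the lid (30 mm in diameter, 112 to 138 mm above the foot's underside), 130 mm above the underside: height for the finger pads. The knob turns the agitator and the four coupling teeth under the pot (4 mm above the underside); they pass between the drive blades every 90 degrees, within about 9 degrees either way.
- clamp (a joint): Clamp lever, rad: 0 open (nose clear of the pot's foot), growing clockwise seen from above to 1.40 at its stop, where the nose lies over the end of the foot. It stays where it is left. Its bar's underside is 13.5 mm above the deck: it passes over the foot only when the pot is fully home.
- clamp_handle (a point): Middle of the red upright grip of the clamp lever: 15 to 17 mm in diameter, from 24 mm below to 20 mm above this point; 62 mm from the pivot, 94 mm above the bench.
- clamp_pivot (a point): On the vertical pivot axis of the clamp lever, at the height of clamp_handle; at y = -88 mm of the mixer.
- ink_tin: Closed round tin with a dark label, 71 mm in diameter, 62 mm high, standing on the bench; origin under its centre. To be left alone.
- dabber: Leather inking dabber with a turned wooden knob, 65 mm in diameter, 83 mm high; origin under its centre. To be left alone.

How it is judged:
By the outcome, as a careful person would: the job done as asked, in the order asked, and still so for the second after the job is handed in, with the robot touching nothing.
It also fails if it takes over 59 s, if anything falls off the work surface, if the arm or the gripper's body presses on something with over 40 N, if the wrist force passes 120 N, or if a joint passes its speed limit or range.

## Working session

There is one attempt and no reset: what is moved stays moved. The work goes in short steps, Python scripts to look and compute and a shell command to move; the robot and the scene stay as the last step left them, time stands still between calls to the robot, and variables do not carry over. Pictures are saved under pics/ and viewed, and the job is handed in when it is done.

```bash
mkdir -p pics
cat > h.py <<'E'
from station import *
import numpy as np, cv2
def save(n,f):
    im=capture(n); cv2.imwrite('pics/'+f,im[:,:,::-1]); return im
def ray(n,u,v,z,C=None):
    c=C or calibration(n); T=np.array(c['T']); d=T[:3,:3]@np.array([(u-c['cx'])/c['fx'],(v-c['cy'])/c['fy'],1]); o=T[:3,3]
    return o+d*(z-o[2])/d[2]
def proj(n,p,C=None):
    c=C or calibration(n); T=np.linalg.inv(np.array(c['T'])); q=T[:3,:3]@np.array(p)+T[:3,3]
    return np.array([c['fx']*q[0]/q[2]+c['cx'],c['fy']*q[1]/q[2]+c['cy']])
E
python3 - <<'E'
from h import *
for n in ['scene','top','wrist']:
    save(n,n+'1.png'); c=calibration(n); print(n,c['fx'],np.round(c['T'],3).tolist())
o=get_obs(); print(o)
E
```

```text
scene 380.07238758402724 [[0.865, -0.38, 0.329, 0.256], [-0.502, -0.664, 0.554, -0.477], [0.008, -0.644, -0.765, 0.792], [0.0, 0.0, 0.0, 1.0]]
top 532.7751284979125 [[0.011, -0.998, 0.064, 0.434], [-1.0, -0.012, -0.003, 0.026], [0.003, -0.064, -0.998, 1.607], [0.0, 0.0, 0.0, 1.0]]
wrist 300.3632578225862 [[0.442, 0.855, 0.27, 0.229], [0.897, -0.421, -0.136, 0.639], [-0.003, 0.302, -0.953, 0.372], [0.0, 0.0, 0.0, 1.0]]
{'time': 0.15, 'q': array([ 5.51736449e+01,  1.64452301e+01,  9.04029273e+01, -1.37249919e-03,
        7.32586410e+01, -8.59479591e+00]), 'joint_vel': array([ 0.02561493, -0.13145992, -0.30849398,  0.01237695, -0.05857817,
       -0.10715955]), 'joint_torque': array([ 9.02249885e-04, -4.06602395e+01, -2.93140823e+01, -1.15664739e-04,
        3.94059636e-03,  3.19462038e-05]), 'tool_pos': array([0.29805776, 0.60509825, 0.24723056]), 'eef_rot': array([[-8.97017972e-01,  4.41992833e-01, -1.04567325e-03],
       [ 4.41993995e-01,  8.97016681e-01, -1.54321837e-03],
       [ 2.55894885e-04, -1.84647591e-03, -9.99998263e-01]]), 'ft_force': array([ 0.34469711,  0.21144096, -0.10607885]), 'wrist_torque': array([ 0.01892942, -0.01097849,  0.06475882]), 'width': 0.996089185144693}
```

View pics/scene1.png

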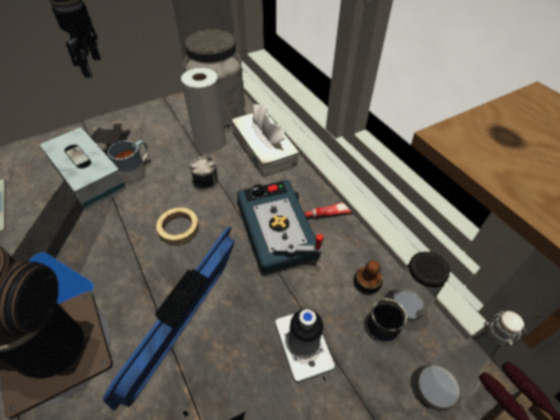

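View pics/top1.png

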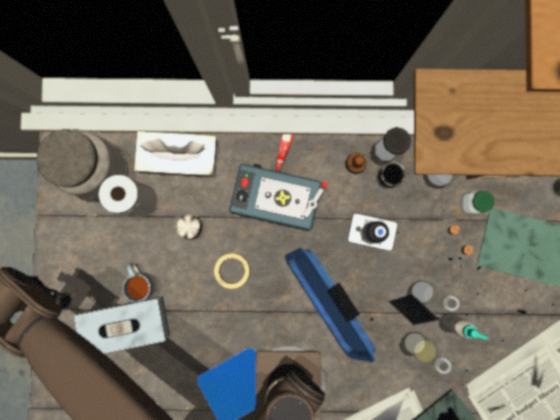

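View pics/wrist1.png

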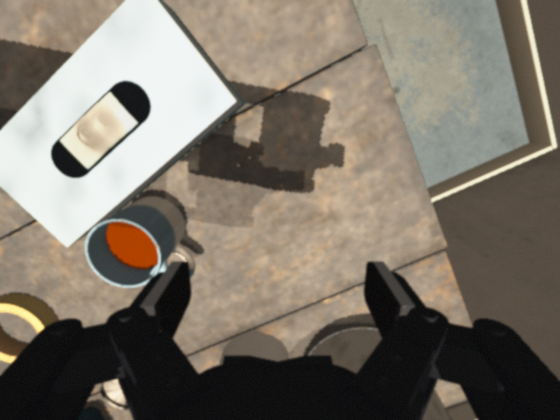

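The top view shows the mixer near (277,196), with dial and switch on the left and the clamp on the right. The pot is near (373,232). I'll enlarge these areas.

Run:
```python
import cv2
a=cv2.imread('pics/top1.png'); b=cv2.imread('pics/scene1.png')
cv2.imwrite('pics/tz.png',cv2.resize(a[140:270,220:420],None,fx=4,fy=4,interpolation=cv2.INTER_CUBIC))
cv2.imwrite('pics/sz.png',cv2.resize(b[170:390,220:420],None,fx=2.7,fy=2.7,interpolation=cv2.INTER_CUBIC))
```

```text
(no output)
```

View pics/tz.png

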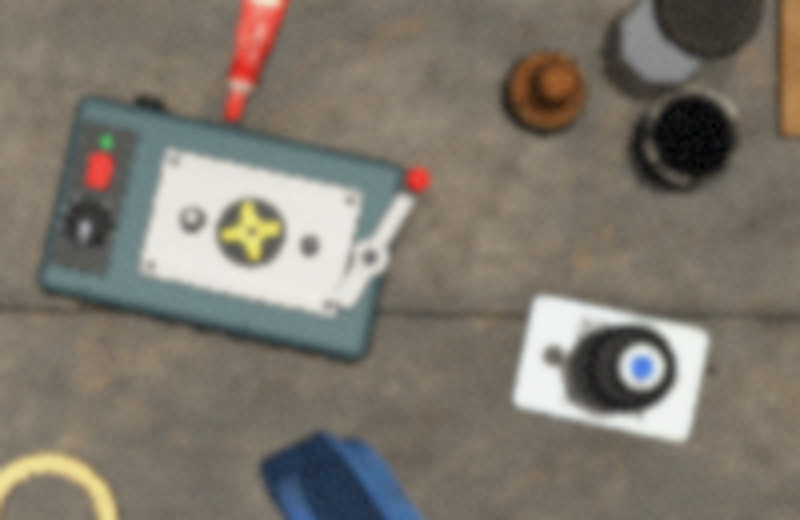

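View pics/sz.png

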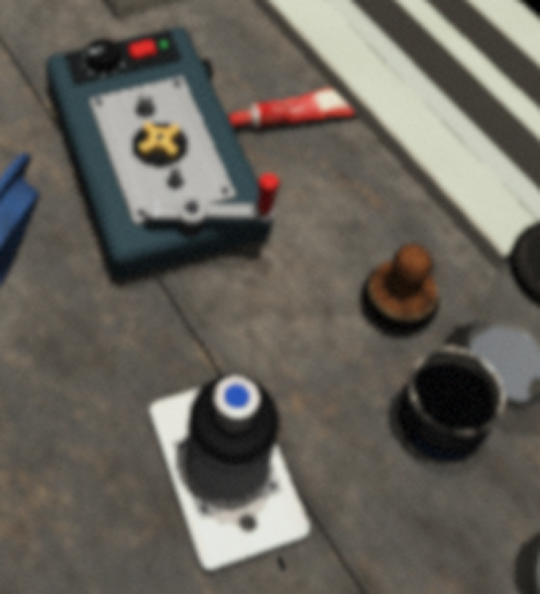

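Run:
```python
from h import *
im=cv2.imread('pics/top1.png'); hsv=cv2.cvtColor(im,cv2.COLOR_BGR2HSV)
m=((hsv[...,1]<40)&(hsv[...,2]>150)).astype(np.uint8)
for nm,(x0,x1,y0,y1),z in [('deck',(235,315,165,232),.05),('foot',(340,405,205,255),.012)]:
    k=np.zeros_like(m); k[y0:y1,x0:x1]=m[y0:y1,x0:x1]
    cs,_=cv2.findContours(k,0,2); c=max(cs,key=cv2.contourArea)
    P=np.array([ray('top',u,v,z)[:2] for u,v in c[:,0].astype(float)]).astype(np.float32)*1000
    print(nm,cv2.contourArea(c),cv2.minAreaRect(P))
def q(u,v,z): print((u,v),np.round(ray('top',220+u/4-.4,140+v/4-.4,z),4))
print('large peg');q(193,219,.07);q(311,245,.07);q(252,232,.062)
print('handle');q(418,180,.114);print('pivot');q(371,257,.075)
print('hole');q(555,354,.012);print('knob');q(641,368,.138)
y=((hsv[...,0]>15)&(hsv[...,0]<35)&(hsv[...,1]>120)); y[:,:260]=0;y[:,310:]=0;y[:175]=0;y[215:]=0
v,u=np.nonzero(y);print('dog',ray('top',u.mean(),v.mean(),.062))
b=((hsv[...,0]>100)&(hsv[...,0]<130)&(hsv[...,1]>120)); b[:,:370]=0;b[:,395:]=0;b[:220]=0;b[245:]=0
v,u=np.nonzero(b);print('knob',ray('top',u.mean(),v.mean(),.138))
s=cv2.imread('pics/scene1.png')
for p in [(237,397)]: print('knob scene',ray('scene',220+p[0]/2.7,170+p[1]/2.7,.138))
print('scene dog',ray('scene',220+160/2.7,170+140/2.7,.062))
```

```text
deck 1759.0 ((542.6988525390625, 11.631576538085938), (173.7960205078125, 99.05500793457031), 78.55867767333984)
foot 1280.5 ((448.6817321777344, -249.0586395263672), (137.46754455566406, 89.01091766357422), 78.29432678222656)
large peg
(193, 219) [0.5526 0.0635 0.07  ]
(311, 245) [ 0.5347 -0.022   0.07  ]
(252, 232) [0.5442 0.0207 0.062 ]
handle
(418, 180) [ 0.5785 -0.0955  0.114 ]
pivot
(371, 257) [ 0.5262 -0.0651  0.075 ]
hole
(555, 354) [ 0.4589 -0.2071  0.012 ]
knob
(641, 368) [ 0.448  -0.2479  0.138 ]
dog [0.54264714 0.0220971  0.062     ]
knob [ 0.4482979  -0.24835181  0.138     ]
knob scene [ 0.4497514  -0.25080326  0.138     ]
scene dog [0.54419699 0.01596011 0.062     ]
```

```bash
python3 -m creep '[{"dx":-476,"dy":-418,"dz":-50,"turn":-14.5,"jaw":1},{"dx":-476,"dy":-418,"dz":-50,"turn":-14.5,"jaw":1},{"dx":-476,"dy":-418,"dz":-50,"turn":-14.5,"jaw":1},{"dx":-476,"dy":-418,"dz":-50,"turn":-14.5,"jaw":1},{"dx":-476,"dy":-418,"dz":-50,"turn":-14.5,"jaw":1},{"dx":-476,"dy":-418,"dz":-50,"turn":-14.5,"jaw":1},{"dx":-476,"dy":-418,"dz":-50,"turn":-14.5,"jaw":1},{"dx":-476,"dy":-418,"dz":-50,"turn":-14.5,"jaw":1},{"dx":-476,"dy":-418,"dz":-50,"turn":-14.5,"jaw":1},{"dx":-476,"dy":-418,"dz":-50,"turn":-14.5,"jaw":1},{"dx":-476,"dy":-418,"dz":-50,"turn":-14.5,"jaw":1},{"dx":-476,"dy":-418,"dz":-50,"turn":-14.5,"jaw":1}]'
```

```text
time: 1.35
tool_pos: [0.5272, 0.0508, 0.2956]
eef_rot: [[-0.979, 0.203, 0.0], [0.203, 0.979, 0.0], [-0.0, 0.0, -1.0]]
ft_force: [0.2, 1.7, -0.9]
width: 1.002
```

```bash
python3 -m creep '[{"dx":-5,"dy":-35},{"dx":-5,"dy":-35},{"dx":-5,"dy":-35},{"dx":-5,"dy":-35}]'
python3 - <<'E'
from h import *
import json
c=calibration('wrist'); o=get_obs()
im=save('wrist','w2.png'); json.dump({k:np.array(v).tolist() for k,v in c.items()},open('w2.json','w'))
print(o['time'],o['tool_pos'],o['joint_vel'].max())
E
```

```text
1.35 [0.52720407 0.05083282 0.29558237] 15.823094124270826validation failed for argument at $[0]...
```

View pics/w2.png

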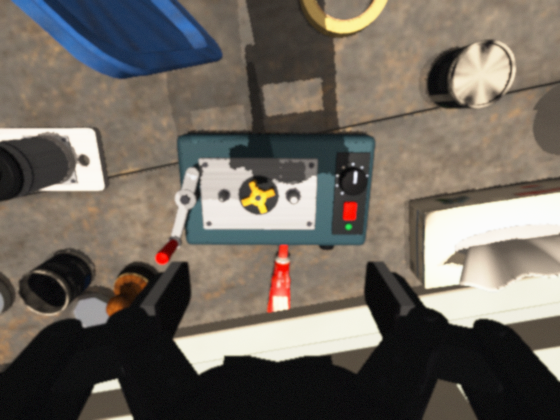

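The wrist view shows the drive dog near (260,196), the pegs near (293,195) and (225,195), the pivot near (184,198), and the red handle near (165,255). One pot hole is visible at (82,160). Next I'll measure these.

Run:
```python
from h import *
import json
C=json.load(open('w2.json'))
im=cv2.imread('pics/w2.png'); hsv=cv2.cvtColor(im,cv2.COLOR_BGR2HSV)
y=((hsv[...,0]>15)&(hsv[...,0]<35)&(hsv[...,1]>140)&(hsv[...,2]>120)); y[:,:235]=0;y[:,285:]=0;y[:170]=0;y[220:]=0
v,u=np.nonzero(y);print('dog',u.mean(),v.mean(),ray('wrist',u.mean(),v.mean(),.062,C))
cv2.imwrite('pics/w2z.png',cv2.resize(im[120:275,60:385],None,fx=2.46,fy=2.46*1.5/1.5,interpolation=cv2.INTER_CUBIC))
cv2.imwrite('pics/w2zz.png',cv2.resize(im[165:230,170:310],None,fx=5.7,fy=5.7,interpolation=cv2.INTER_CUBIC))
```

```text
dog 257.61758691206546 197.10224948875256 [0.54577894 0.02210116 0.062     ]
```

View pics/w2zz.png

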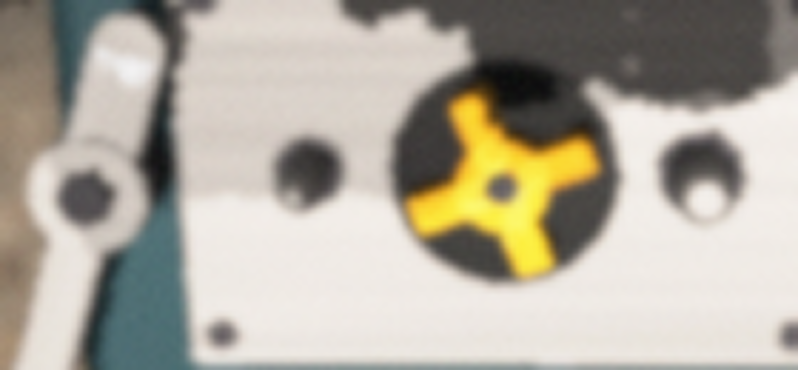

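```bash
python3 -m creep '[{"dx":0,"dy":0,"dz":0,"turn":0,"jaw":1},{"dx":0,"dy":0,"dz":0,"turn":0,"jaw":1}]'
```

```text
time: 1.6
tool_pos: [0.5267, 0.053, 0.295]
eef_rot: [[-0.979, 0.204, -0.001], [0.204, 0.979, 0.001], [0.001, 0.0, -1.0]]
ft_force: [-0.0, 0.4, 0.6]
width: 0.998
```

Run:
```python
from h import *
import json
C=calibration('wrist'); o=get_obs()
im=save('wrist','w3.png'); json.dump({k:np.array(v).tolist() for k,v in C.items()},open('w3.json','w'))
print(o['tool_pos'],np.array(C['T'])[:3,3])
im=im[:,:,::-1]
cv2.imwrite('pics/w3z.png',cv2.resize(im[160:230,165:305],None,fx=5.7,fy=5.7,interpolation=cv2.INTER_CUBIC))
cv2.imwrite('pics/w3y.png',cv2.resize(im[115:275,0:200],None,fx=3.7,fy=3.7,interpolation=cv2.INTER_CUBIC))
```

```text
[0.52666953 0.05295405 0.29499941] [0.45141582 0.06863839 0.4200375 ]
```

View pics/w3z.png

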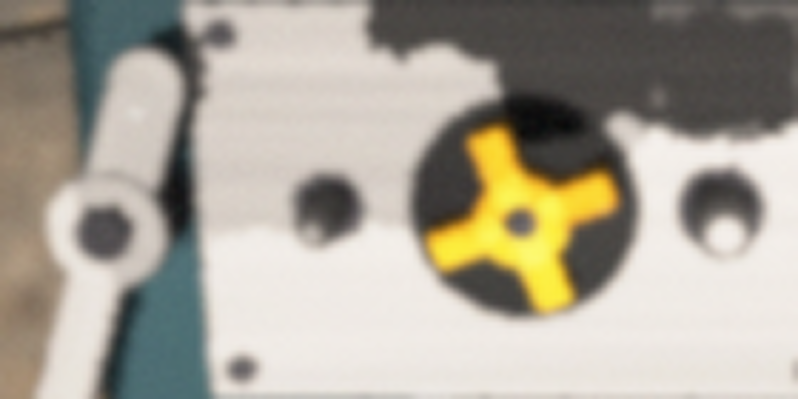

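View pics/w3y.png

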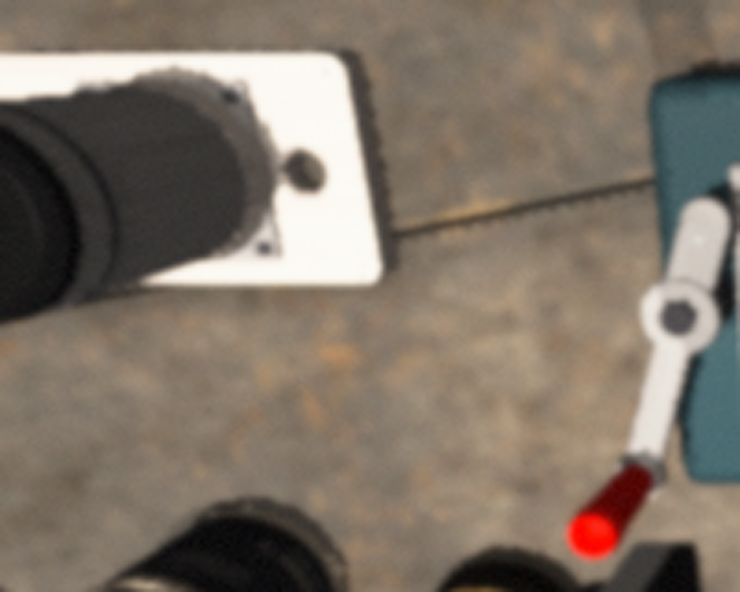

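Run:
```python
from h import *
import json
C=json.load(open('w3.json'))
z=lambda u,v,h:ray('wrist',165+u/5.7-.41,160+v/5.7-.41,h,C)
a=z(725,234,.072);b=z(313,232,.072);d=z(522,222,.062);e=z(525,205,.05)
print('thick',a,'thin',b,'mid',(a+b)/2,'dog',d,'disc',e,'len',np.linalg.norm(a-b),np.degrees(np.arctan2(-(a-b)[0],(a-b)[1])))
zy=lambda u,v,h:ray('wrist',u/3.7-.37,115+v/3.7-.37,h,C)
p=zy(680,316,.077);h=zy(594,535,.114);hb=zy(646,465,.070)
print('pivot',p,'handle',h,hb)
print('hole',zy(304,171,.012),zy(284,171,.012),zy(326,171,.012),'fc',zy(348,55,.012),zy(380,284,.012))
```

```text
thick [0.55489954 0.06500621 0.072     ] thin [ 0.53667747 -0.02031226  0.072     ] mid [0.54578851 0.02234698 0.072     ] dog [0.54620394 0.02221061 0.062     ] disc [0.54565922 0.02220153 0.05      ] len 0.08724267939477585 -12.05593380246018
pivot [ 0.52639229 -0.06097455  0.077     ] handle [ 0.57984069 -0.09335591  0.114     ] [ 0.57653236 -0.09073614  0.07      ]
hole [ 0.45918678 -0.2043753   0.012     ] [ 0.45768756 -0.21157071  0.012     ] [ 0.46083589 -0.19646047  0.012     ] fc [ 0.42357086 -0.17267721  0.012     ] [ 0.50529176 -0.19311727  0.012     ]
```

```bash
python3 -m creep '[{"dx":15,"dy":-310,"dz":0,"turn":0,"jaw":1},{"dx":15,"dy":-310,"dz":0,"turn":0,"jaw":1},{"dx":15,"dy":-310,"dz":0,"turn":0,"jaw":1},{"dx":15,"dy":-310,"dz":0,"turn":0,"jaw":1},{"dx":15,"dy":-310,"dz":0,"turn":0,"jaw":1},{"dx":15,"dy":-310,"dz":0,"turn":0,"jaw":1},{"dx":15,"dy":-310,"dz":0,"turn":0,"jaw":1},{"dx":15,"dy":-310,"dz":0,"turn":0,"jaw":1},{"dx":15,"dy":-310,"dz":0,"turn":0,"jaw":1}]'
python3 - <<'E'
from h import *
import json
C=calibration('wrist'); o=get_obs()
im=save('wrist','w4.png'); json.dump({k:np.array(v).tolist() for k,v in C.items()},open('w4.json','w'))
print(o['tool_pos'])
E
```

```text
time: 2.55
tool_pos: [0.4498, -0.2458, 0.2953]
eef_rot: [[-0.98, 0.201, -0.0], [0.201, 0.98, 0.001], [0.0, 0.001, -1.0]]
ft_force: [1.1, 0.3, 0.4]
width: 1.0
[ 0.44975865 -0.24584538  0.29529133]
```

View pics/w4.png

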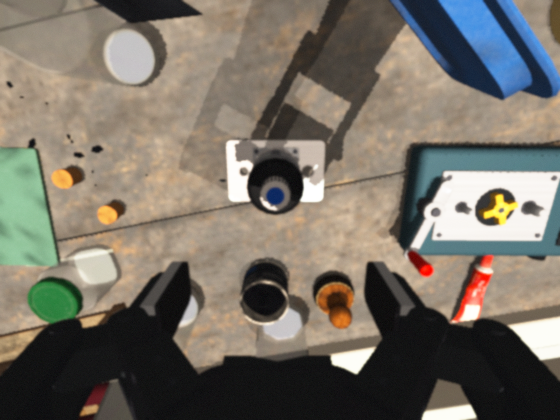

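Run:
```python
from h import *
import json
C=json.load(open('w4.json'))
im=cv2.imread('pics/w4.png'); hsv=cv2.cvtColor(im,cv2.COLOR_BGR2HSV)
cv2.imwrite('pics/w4z.png',cv2.resize(im[130:220,215:335],None,fx=6,fy=6,interpolation=cv2.INTER_CUBIC))
b=((hsv[...,0]>100)&(hsv[...,0]<130)&(hsv[...,1]>120)&(hsv[...,2]>60)); b[:,:260]=0;b[:,290:]=0;b[:180]=0;b[210:]=0
v,u=np.nonzero(b);print(len(u),u.mean(),v.mean(),'knob',ray('wrist',u.mean(),v.mean(),.138,C))
```

```text
215 274.8046511627907 195.58139534883722 knob [ 0.4502223  -0.24825143  0.138     ]
```

View pics/w4z.png

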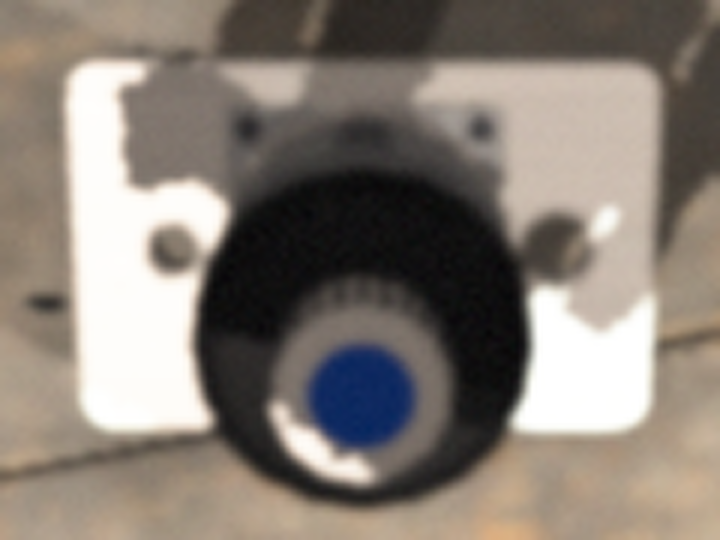

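The right (+y) hole is the large one: 66 px wide against 52, at (558,246) in the enlarged picture. So the pot needs no half turn.

Run:
```python
from h import *
import json
C=json.load(open('w4.json'))
z=lambda u,v,h:ray('wrist',215+u/6-.42,130+v/6-.42,h,C)
a=z(558,246,.012);b=z(173,247,.012);k=z(361,395,.138)
print(a,b,(a+b)/2,k,np.linalg.norm(a-b),np.degrees(np.arctan2(-(a-b)[0],(a-b)[1])))
for p,q in [((110,432),(630,432)),((100,60),(630,60))]:
  d=z(*q,.012)-z(*p,.012); print(np.degrees(np.arctan2(-d[0],d[1])), z(*q,.012),z(*p,.012))
o=get_obs();R=o['eef_rot'];t=np.array([.4498,-.2478,.096]);print(o['tool_pos'],R.T@(t-o['tool_pos'])*1000)
```

```text
[ 0.45831507 -0.20487333  0.012     ] [ 0.44078407 -0.29123711  0.012     ] [ 0.44954957 -0.24805522  0.012     ] [ 0.45004479 -0.24827217  0.138     ] 0.08812512784934853 -11.474571584117239
-11.62642219900344 [ 0.50551832 -0.1958229   0.012     ] [ 0.48075415 -0.31618274  0.012     ]
-11.62355613690558 [ 0.42043031 -0.18207239  0.012     ] [ 0.39673534 -0.29726481  0.012     ]
[ 0.44989029 -0.24563792  0.29536373] [ -0.38465573  -2.2924867  199.36192402]
```

```bash
python3 -m creep '[{"dx":0,"dy":-2,"dz":45,"turn":0,"jaw":1},{"dx":0,"dy":-2.3,"dz":90,"turn":0,"jaw":1},{"dx":0,"dy":-2.3,"dz":130,"turn":0,"jaw":1},{"dx":0,"dy":-2.3,"dz":160,"turn":0,"jaw":1},{"dx":0,"dy":-2.3,"dz":180,"turn":0,"jaw":1},{"dx":0,"dy":-2.3,"dz":195,"turn":0,"jaw":1},{"dx":0,"dy":-2.3,"dz":202,"turn":0,"jaw":1},{"dx":0,"dy":-2.3,"dz":202,"turn":0,"jaw":1},{"dx":0,"dy":-2.3,"dz":202,"turn":0,"jaw":1}]'
```

```text
time: 3.5
tool_pos: [0.4496, -0.2495, 0.0944]
eef_rot: [[-0.979, 0.202, 0.001], [0.202, 0.979, -0.001], [-0.001, -0.001, -1.0]]
ft_force: [0.5, 0.4, 0.4]
width: 0.999
```

```bash
python3 -m creep '[{"dx":0,"dy":0,"dz":0,"turn":0,"jaw":0.5},{"dx":0,"dy":0,"dz":0,"turn":0,"jaw":0.5},{"dx":0,"dy":0,"dz":0,"turn":0,"jaw":0.5},{"dx":0,"dy":0,"dz":0,"turn":0,"jaw":0.5},{"dx":0,"dy":0,"dz":0,"turn":0,"jaw":0.5},{"dx":0,"dy":0,"dz":0,"turn":0,"jaw":0.5}]' 60; python3 -c "
from h import *
o=get_obs();print(o['tool_pos'],o['ft_force'],o['wrist_torque']); save('scene','s5.png')"
```

```text
time: 4.1
tool_pos: [0.45, -0.2499, 0.0955]
eef_rot: [[-0.979, 0.204, 0.003], [0.204, 0.979, 0.0], [-0.003, 0.001, -1.0]]
ft_force: [1.0, 3.5, 6.2]
width: 0.726
[ 0.45000941 -0.24989854  0.09552398] [1.04576824 3.51998827 6.23922459] [ 0.84252037 -0.12232336 -0.01851552]
```

View pics/s5.png

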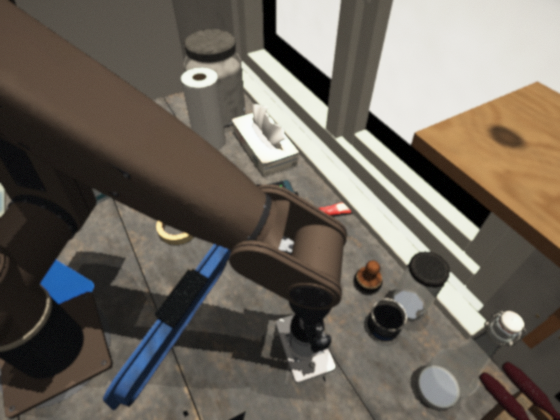

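```bash
python3 -m creep '[{"dx":0,"dy":0,"dz":-15,"turn":0,"jaw":0.5},{"dx":0,"dy":0,"dz":-40,"turn":0,"jaw":0.5},{"dx":0,"dy":0,"dz":-75,"turn":0,"jaw":0.5},{"dx":0,"dy":0,"dz":-110,"turn":0,"jaw":0.5},{"dx":0,"dy":0,"dz":-135,"turn":0,"jaw":0.5},{"dx":0,"dy":0,"dz":-150,"turn":0,"jaw":0.5},{"dx":0,"dy":0,"dz":-150,"turn":0,"jaw":0.5},{"dx":0,"dy":0,"dz":-150,"turn":0,"jaw":0.5}]'
python3 -m creep '[{"dx":-3,"dy":20,"dz":0,"turn":0,"jaw":0.5},{"dx":-8,"dy":55,"dz":0,"turn":0,"jaw":0.5},{"dx":-13,"dy":95,"dz":0,"turn":0,"jaw":0.5},{"dx":-18,"dy":135,"dz":0,"turn":0,"jaw":0.5},{"dx":-23,"dy":175,"dz":0,"turn":0,"jaw":0.5},{"dx":-28,"dy":215,"dz":0,"turn":0,"jaw":0.5},{"dx":-34,"dy":250,"dz":0,"turn":0.4,"jaw":0.5},{"dx":-38,"dy":275,"dz":0,"turn":0.4,"jaw":0.5},{"dx":-38,"dy":286,"dz":0,"turn":0.4,"jaw":0.5},{"dx":-38,"dy":286,"dz":0,"turn":0.4,"jaw":0.5},{"dx":-38,"dy":286,"dz":0,"turn":0.4,"jaw":0.5}]'
python3 - <<'E'
from h import *
import json
C=calibration('wrist'); o=get_obs()
im=save('wrist','w6.png'); json.dump({k:np.array(v).tolist() for k,v in C.items()},open('w6.json','w'))
print(o['tool_pos']); save('scene','s6.png'); save('top','t6.png')
E
```

```text
time: 4.95
tool_pos: [0.4481, -0.2494, 0.2418]
eef_rot: [[-0.979, 0.203, -0.002], [0.203, 0.979, 0.002], [0.003, 0.001, -1.0]]
ft_force: [-0.8, 0.7, -5.7]
width: 0.727
time: 6.05
tool_pos: [0.5434, 0.0218, 0.242]
eef_rot: [[-0.978, 0.21, -0.003], [0.21, 0.978, -0.001], [0.003, -0.001, -1.0]]
ft_force: [-0.2, -0.0, -5.3]
width: 0.726
[0.54336212 0.02176111 0.24203424]
```

View pics/w6.png

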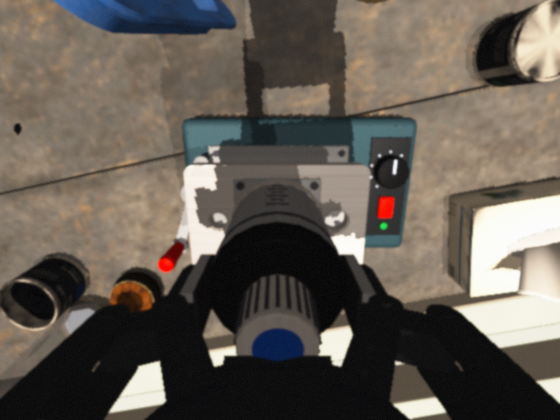

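View pics/s6.png

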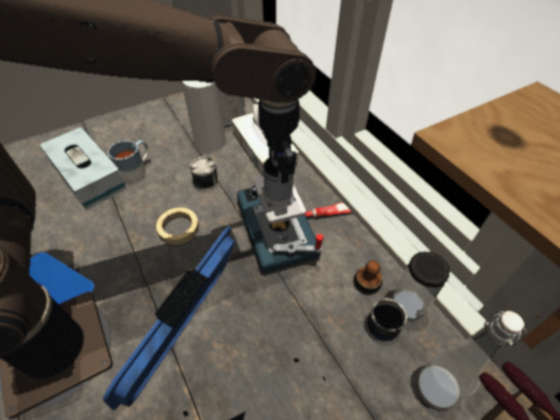

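View pics/t6.png

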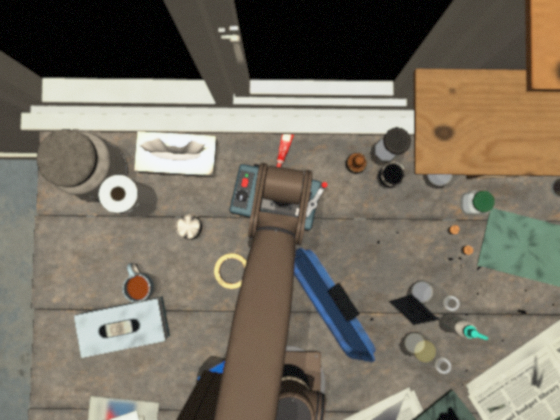

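Run:
```python
import cv2
im=cv2.imread('pics/w6.png')
cv2.imwrite('pics/w6z.png',cv2.resize(im[150:270,175:380],None,fx=3.9,fy=3.9,interpolation=cv2.INTER_CUBIC))
```

```text
(no output)
```

View pics/w6z.png

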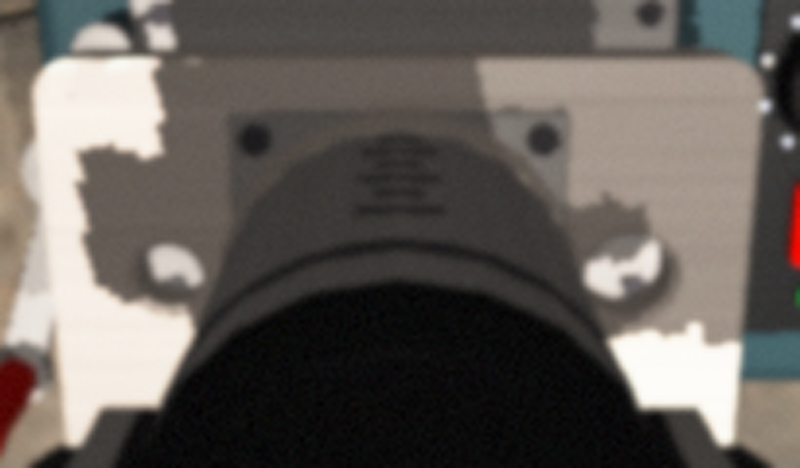

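Run:
```python
from h import *
import json
C=json.load(open('w6.json'))
z=lambda u,v,h:ray('wrist',175+u/3.9-.37,150+v/3.9-.37,h,C)
zt=.1585
a=z(632,273,zt);b=z(177,271,zt)
print(a,b,(a+b)/2,np.linalg.norm(a-b),np.degrees(np.arctan2(-(a-b)[0],(a-b)[1])))
d=z(740,57,zt)-z(60,57,zt);print('edge',np.degrees(np.arctan2(-d[0],d[1])))
y=np.array([.208,.978]);x=np.array([.978,-.208])
for h in ('l','c'): pass
e=z(400,57,zt); print('front edge mid ->centre', e[:2]+x*.042)
im=cv2.imread('pics/w6.png'); hsv=cv2.cvtColor(im,cv2.COLOR_BGR2HSV)
m=((hsv[...,0]>100)&(hsv[...,0]<130)&(hsv[...,1]>120)&(hsv[...,2]>50)); m[:320]=0;m[:,:240]=0;m[:,320:]=0
v,u=np.nonzero(m);print('knob',u.min(),u.max(),v.min(),v.max(),ray('wrist',(u.min()+u.max())/2,v.min(),.2845,C))
print(get_obs()['tool_pos'],get_obs()['eef_rot'][:,0])
```

```text
[0.55131704 0.06479756 0.1585    ] [ 0.53289858 -0.01928802  0.1585    ] [0.54210781 0.02275477 0.1585    ] 0.08607917938927281 -12.355173416652365
edge -12.110297779337909
front edge mid ->centre [0.5430992  0.02176582]
knob 252 303 329 360 [0.53521588 0.02370064 0.2845    ]
[0.54385589 0.0212142  0.24316555] [-9.77344763e-01  2.11652496e-01  6.59817154e-04]
```

```bash
python3 -m creep '[{"dx":-2,"dy":1.2,"dz":15,"turn":0,"jaw":0.5},{"dx":-2,"dy":1.2,"dz":35,"turn":0,"jaw":0.5},{"dx":-2,"dy":1.2,"dz":50,"turn":0,"jaw":0.5},{"dx":-2,"dy":1.2,"dz":62,"turn":0,"jaw":0.5},{"dx":-2,"dy":1.2,"dz":67,"turn":0,"jaw":0.5},{"dx":-2,"dy":1.2,"dz":67,"turn":0,"jaw":0.5},{"dx":-2,"dy":1.2,"dz":67,"turn":0,"jaw":0.5}]'
python3 - <<'E'
from h import *
import json
C=calibration('wrist'); o=get_obs()
im=save('wrist','w7.png'); json.dump({k:np.array(v).tolist() for k,v in C.items()},open('w7.json','w'))
print(o['tool_pos'])
cv2.imwrite('pics/w7z.png',cv2.resize(im[150:270,175:380,::-1],None,fx=3.9,fy=3.9,interpolation=cv2.INTER_CUBIC))
E
```

```text
time: 6.9
tool_pos: [0.547, 0.0231, 0.1772]
eef_rot: [[-0.978, 0.21, 0.001], [0.21, 0.978, -0.0], [-0.001, 0.0, -1.0]]
ft_force: [-0.6, -0.3, -4.7]
width: 0.729
[0.54696681 0.02306671 0.17719723]
```

View pics/w7z.png

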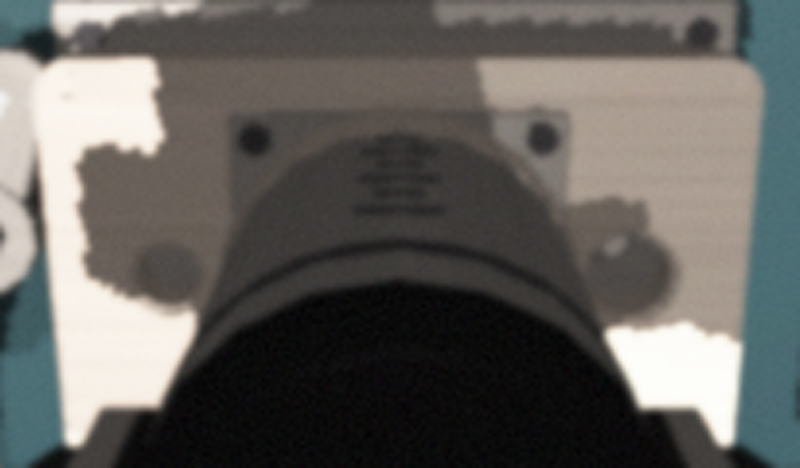

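```bash
python3 -m creep '[{"dx":0,"dy":-1.2,"dz":2,"turn":0,"jaw":0.5},{"dx":0,"dy":-1.2,"dz":5,"turn":0,"jaw":0.5},{"dx":0,"dy":-1.2,"dz":8,"turn":0,"jaw":0.5},{"dx":0,"dy":-1.2,"dz":11,"turn":0,"jaw":0.5},{"dx":0,"dy":-1.2,"dz":13,"turn":0,"jaw":0.5},{"dx":0,"dy":-1.2,"dz":13,"turn":0,"jaw":0.5}]'
```

```text
time: 7.55
tool_pos: [0.5458, 0.022, 0.1629]
eef_rot: [[-0.978, 0.21, -0.001], [0.21, 0.978, 0.0], [0.001, -0.0, -1.0]]
ft_force: [-0.6, -0.1, -5.1]
width: 0.726
```

```bash
python3 -m creep '[{"dx":0,"dy":0,"dz":1.5,"turn":0,"jaw":0.5},{"dx":0,"dy":0,"dz":3,"turn":0,"jaw":0.5},{"dx":0,"dy":0,"dz":4.5,"turn":0,"jaw":0.5},{"dx":0,"dy":0,"dz":4.5,"turn":0,"jaw":0.5}]'
python3 - <<'E'
from h import *
print(get_obs()['ft_force'],get_obs()['wrist_torque'])
im=save('wrist','w8.png')
cv2.imwrite('pics/w8z.png',cv2.resize(im[150:270,175:380,::-1],None,fx=3.9,fy=3.9,interpolation=cv2.INTER_CUBIC))
E
```

```text
time: 7.95
tool_pos: [0.546, 0.022, 0.1587]
eef_rot: [[-0.978, 0.21, -0.001], [0.21, 0.978, 0.0], [0.001, -0.0, -1.0]]
ft_force: [-0.4, -1.2, -4.9]
width: 0.725
[-0.42947635 -1.18149188 -4.94591374] [-0.01978491  0.02554126 -0.00526648]
```

View pics/w8z.png

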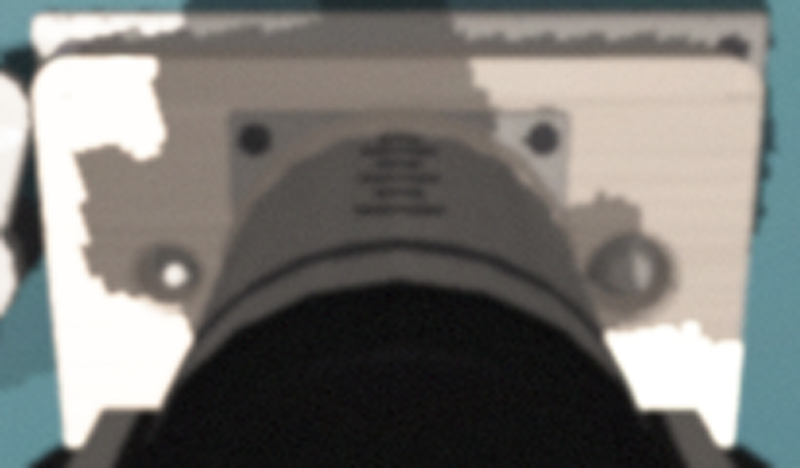

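Both pegs sit centred in their holes, at (170,272) and (632,270) in the enlarged picture. I'll lower the pot the rest of the way.

```bash
python3 -m creep '[{"dx":0,"dy":0,"dz":1.5,"turn":0,"jaw":0.5},{"dx":0,"dy":0,"dz":3,"turn":0,"jaw":0.5},{"dx":0,"dy":0,"dz":4,"turn":0,"jaw":0.5},{"dx":0,"dy":0,"dz":5,"turn":0,"jaw":0.5},{"dx":0,"dy":0,"dz":5,"turn":0,"jaw":0.5}]'
```

```text
time: 8.5
tool_pos: [0.546, 0.022, 0.1538]
eef_rot: [[-0.978, 0.21, -0.0], [0.21, 0.978, 0.0], [0.0, -0.0, -1.0]]
ft_force: [0.1, -0.3, -5.3]
width: 0.722
```

```bash
python3 -m creep '[{"dx":0,"dy":0,"dz":1,"turn":0,"jaw":0.5},{"dx":0,"dy":0,"dz":1.5,"turn":0,"jaw":0.5},{"dx":0,"dy":0,"dz":1.5,"turn":0,"jaw":0.5}]'
```

```text
time: 8.8
tool_pos: [0.5466, 0.0219, 0.1535]
eef_rot: [[-0.978, 0.21, 0.001], [0.21, 0.978, -0.0], [-0.001, 0.0, -1.0]]
ft_force: [-1.2, 0.5, -0.2]
width: 0.727
```

```bash
python3 -m creep '[{"dx":0,"dy":0,"dz":0,"turn":0,"jaw":1},{"dx":0,"dy":0,"dz":0,"turn":0,"jaw":1},{"dx":0,"dy":0,"dz":0,"turn":0,"jaw":1},{"dx":0,"dy":0,"dz":0,"turn":0,"jaw":1},{"dx":0,"dy":0,"dz":-10,"turn":0,"jaw":1},{"dx":0,"dy":0,"dz":-25,"turn":0,"jaw":1},{"dx":0,"dy":0,"dz":-37,"turn":0,"jaw":1},{"dx":0,"dy":0,"dz":-37,"turn":0,"jaw":1},{"dx":0,"dy":0,"dz":-37,"turn":0,"jaw":1}]'
python3 - <<'E'
from h import *
print(get_obs()['tool_pos'])
save('wrist','w9.png');save('scene','s9.png')
E
```

```text
time: 9.7
tool_pos: [0.5466, 0.0219, 0.1905]
eef_rot: [[-0.978, 0.21, 0.002], [0.21, 0.978, -0.0], [-0.002, 0.0, -1.0]]
ft_force: [0.2, 0.2, 0.3]
width: 1.002
[0.54655402 0.02192432 0.19053536]
```

View pics/w9.png

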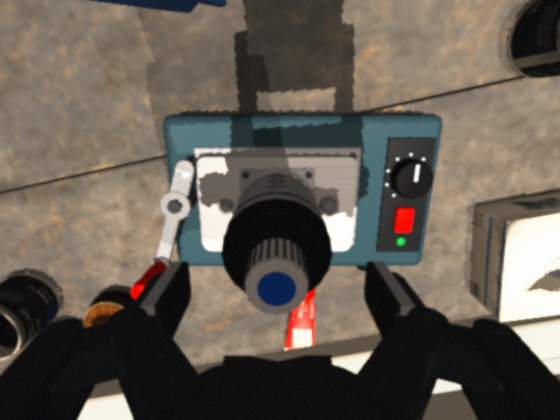

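View pics/s9.png

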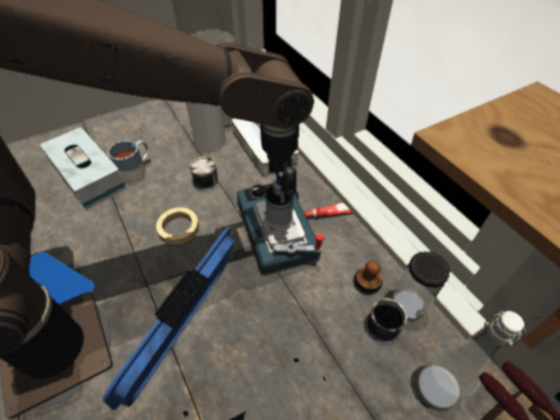

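The pot sits on the pegs and has not dropped yet. The knob's blue cap is near (276,289). I'll check the knob's centre before gripping it.

```bash
python3 - <<'E'
from h import *
im=cv2.imread('pics/w9.png'); hsv=cv2.cvtColor(im,cv2.COLOR_BGR2HSV)
m=((hsv[...,0]>100)&(hsv[...,0]<130)&(hsv[...,1]>120)&(hsv[...,2]>50)); m[:260]=0;m[320:]=0;m[:,:240]=0;m[:,310:]=0
v,u=np.nonzero(m);print((u.min()+u.max())/2,(v.min()+v.max())/2)
for z in (.188,.196): print(ray('wrist',(u.min()+u.max())/2,(v.min()+v.max())/2,z))
E
python3 -m creep '[{"dx":0,"dy":0,"dz":3,"turn":0,"jaw":0.25},{"dx":0,"dy":0,"dz":3,"turn":0,"jaw":0.25},{"dx":0,"dy":0,"dz":3,"turn":0,"jaw":0.25},{"dx":0,"dy":0,"dz":3,"turn":0,"jaw":0.25},{"dx":0,"dy":0,"dz":3,"turn":0,"jaw":0.25},{"dx":0,"dy":0,"dz":3,"turn":0,"jaw":0.2},{"dx":0,"dy":0,"dz":3,"turn":0,"jaw":0.2},{"dx":0,"dy":0,"dz":3,"turn":0,"jaw":0.2},{"dx":0,"dy":0,"dz":3,"turn":0,"jaw":0.2}]' 30
```

```text
276.5 288.0
[0.54961721 0.02085359 0.188     ]
[0.54460627 0.02195688 0.196     ]
time: 10.7
tool_pos: [0.5461, 0.0219, 0.1864]
eef_rot: [[-0.978, 0.21, -0.0], [0.21, 0.978, -0.0], [0.0, -0.0, -1.0]]
ft_force: [-0.1, 0.0, -0.7]
width: 0.34
```

```bash
python3 -m creep '[{"dx":0,"dy":0,"dz":1.5,"turn":0,"jaw":0.2},{"dx":0,"dy":0,"dz":2,"turn":4,"jaw":0.2},{"dx":0,"dy":0,"dz":2,"turn":8,"jaw":0.2},{"dx":0,"dy":0,"dz":2,"turn":12,"jaw":0.2},{"dx":0,"dy":0,"dz":2,"turn":16,"jaw":0.2},{"dx":0,"dy":0,"dz":2,"turn":20,"jaw":0.2},{"dx":0,"dy":0,"dz":2,"turn":20,"jaw":0.2}]'; python3 -c "
from h import *
o=get_obs();print(o['tool_pos'],o['ft_force'],o['wrist_torque'])"
```

```text
time: 11.4
tool_pos: [0.547, 0.022, 0.1864]
eef_rot: [[-0.846, 0.533, 0.002], [0.533, 0.846, -0.0], [-0.002, 0.001, -1.0]]
ft_force: [-1.1, -0.9, 4.2]
width: 0.339
[0.54698296 0.02197604 0.18635417] [-1.06848185 -0.87059703  4.223657  ] [-0.05816571  0.27772799 -0.0365681 ]
```

```bash
python3 -m creep '[{"dx":0,"dy":0,"dz":0.5,"turn":4,"jaw":0.2},{"dx":0,"dy":0,"dz":0.5,"turn":8,"jaw":0.2},{"dx":0,"dy":0,"dz":0.5,"turn":12,"jaw":0.2},{"dx":0,"dy":0,"dz":0.5,"turn":16,"jaw":0.2},{"dx":0,"dy":0,"dz":0.5,"turn":16,"jaw":0.2}]'; python3 -c "
from h import *
o=get_obs();print(o['tool_pos'],o['ft_force'],o['wrist_torque'])"
```

```text
time: 11.9
tool_pos: [0.5472, 0.022, 0.1864]
eef_rot: [[-0.667, 0.745, 0.003], [0.745, 0.667, -0.0], [-0.002, 0.002, -1.0]]
ft_force: [-1.8, 0.2, 5.9]
width: 0.34
[0.54720613 0.02199088 0.18635379] [-1.83147463  0.1602804   5.90519405] [-0.04554013  0.41813957 -0.07446187]
```

```bash
python3 -m creep '[{"dx":0,"dy":0,"dz":0,"turn":4,"jaw":0.2},{"dx":0,"dy":0,"dz":0,"turn":8,"jaw":0.2},{"dx":0,"dy":0,"dz":0,"turn":12,"jaw":0.2},{"dx":0,"dy":0,"dz":0,"turn":15,"jaw":0.2},{"dx":0,"dy":0,"dz":0,"turn":15,"jaw":0.2}]'; python3 -c "
from h import *
o=get_obs();print(o['tool_pos'],o['ft_force'],o['wrist_torque'])"
```

```text
time: 12.4
tool_pos: [0.5472, 0.0221, 0.1862]
eef_rot: [[-0.451, 0.892, 0.003], [0.892, 0.451, 0.0], [-0.001, 0.003, -1.0]]
ft_force: [-1.4, 0.6, 5.5]
width: 0.336
[0.54721279 0.02207732 0.1862199 ] [-1.4165381   0.59779412  5.53395394] [ 0.04696741  0.31650742 -0.00136607]
```

```bash
python3 -m creep '[{"dx":0,"dy":0,"dz":0,"turn":4,"jaw":0.2},{"dx":0,"dy":0,"dz":0,"turn":8,"jaw":0.2},{"dx":0,"dy":0,"dz":0,"turn":12,"jaw":0.2},{"dx":0,"dy":0,"dz":0,"turn":15,"jaw":0.2},{"dx":0,"dy":0,"dz":0,"turn":15,"jaw":0.2}]'; python3 -c "
from h import *
o=get_obs();print(o['tool_pos'],o['ft_force'],o['wrist_torque'])"
```

```text
time: 12.9
tool_pos: [0.5454, 0.0223, 0.1826]
eef_rot: [[-0.206, 0.979, -0.002], [0.979, 0.206, 0.001], [0.001, -0.002, -1.0]]
ft_force: [1.0, 0.8, -5.2]
width: 0.342
[0.54543106 0.02229694 0.18258591] [ 0.97174802  0.80872892 -5.24379712] [ 0.10553587 -0.14039937 -0.00258929]
```

The pot has started to drop: the TCP went down 3.6 mm and the pot's weight now hangs in the grip. I'll follow it down at this angle.

```bash
python3 -m creep '[{"dx":0,"dy":0,"dz":1.5,"turn":0,"jaw":0.2},{"dx":0,"dy":0,"dz":3,"turn":0,"jaw":0.2},{"dx":0,"dy":0,"dz":4,"turn":0,"jaw":0.2},{"dx":0,"dy":0,"dz":4.5,"turn":0,"jaw":0.2},{"dx":0,"dy":0,"dz":4.5,"turn":0,"jaw":0.2}]'; python3 -c "
from h import *
o=get_obs();print(o['tool_pos'],o['ft_force'],o['wrist_torque'])"
```

```text
time: 13.4
tool_pos: [0.5459, 0.0219, 0.1792]
eef_rot: [[-0.206, 0.979, -0.001], [0.979, 0.206, -0.0], [0.0, -0.001, -1.0]]
ft_force: [-0.0, -0.3, -5.2]
width: 0.339
[0.54593947 0.0219386  0.17922409] [-0.0430297  -0.25012626 -5.19970699] [ 0.00128764  0.06052123 -0.01116569]
```

```bash
python3 -m creep '[{"dx":0,"dy":0,"dz":1,"turn":0,"jaw":0.2},{"dx":0,"dy":0,"dz":1.5,"turn":0,"jaw":0.2},{"dx":0,"dy":0,"dz":1.5,"turn":0,"jaw":0.2},{"dx":0,"dy":0,"dz":1.5,"turn":0,"jaw":0.2}]'; python3 -c "
from h import *
o=get_obs();print(o['tool_pos'],o['ft_force'],o['wrist_torque'])"
```

```text
time: 13.8
tool_pos: [0.5463, 0.0219, 0.1785]
eef_rot: [[-0.206, 0.979, 0.0], [0.979, 0.206, -0.0], [-0.0, 0.0, -1.0]]
ft_force: [-0.5, -0.3, -3.0]
width: 0.339
[0.54627157 0.02191219 0.17848872] [-0.45287856 -0.32309184 -3.00586428] [-0.01380569  0.18451475 -0.00150001]
```

```bash
python3 -m creep '[{"dx":0,"dy":0,"dz":1,"turn":0,"jaw":0.2},{"dx":0,"dy":0,"dz":1.5,"turn":0,"jaw":0.2},{"dx":0,"dy":0,"dz":1.5,"turn":0,"jaw":0.2}]'
python3 -m creep '[{"dx":0,"dy":0,"dz":0,"turn":0,"jaw":0.9},{"dx":0,"dy":0,"dz":0,"turn":0,"jaw":0.9},{"dx":0,"dy":0,"dz":0,"turn":0,"jaw":0.9},{"dx":0,"dy":0,"dz":-15,"turn":0,"jaw":0.9},{"dx":0,"dy":0,"dz":-45,"turn":0,"jaw":0.9},{"dx":0,"dy":0,"dz":-85,"turn":0,"jaw":0.9},{"dx":0,"dy":0,"dz":-110,"turn":0,"jaw":0.9},{"dx":0,"dy":0,"dz":-110,"turn":0,"jaw":0.9},{"dx":0,"dy":0,"dz":-110,"turn":0,"jaw":0.9}]'
python3 - <<'E'
from h import *
save('wrist','w10.png');save('scene','s10.png')
o=get_obs();R=o['eef_rot'];t=np.array([.579,-.093,.24]);print(o['tool_pos'],R.T@(t-o['tool_pos'])*1000)
print('dabber',ray('top',356,163,.04))
E
```

```text
time: 14.1
tool_pos: [0.5465, 0.0219, 0.1785]
eef_rot: [[-0.206, 0.979, 0.0], [0.979, 0.206, -0.0], [-0.0, 0.0, -1.0]]
ft_force: [-4.8, 0.8, 5.5]
width: 0.338
time: 15.0
tool_pos: [0.5464, 0.022, 0.2875]
eef_rot: [[-0.206, 0.979, 0.002], [0.979, 0.206, -0.0], [-0.001, 0.002, -1.0]]
ft_force: [0.3, -0.2, -1.3]
width: 0.902
[0.54539143 0.02207395 0.28500063] [-119.56723308    9.33336429   44.86839188]
dabber [ 0.65102601 -0.19560367  0.04      ]
```

View pics/w10.png

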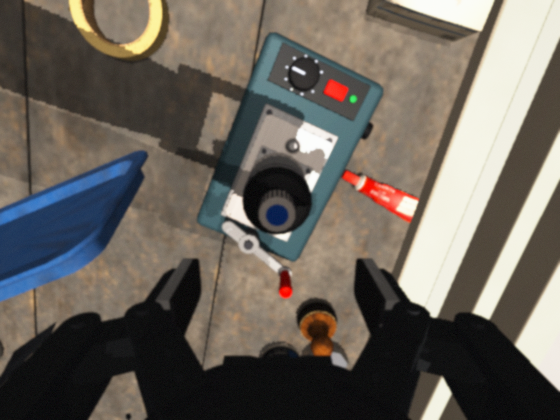

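View pics/s10.png

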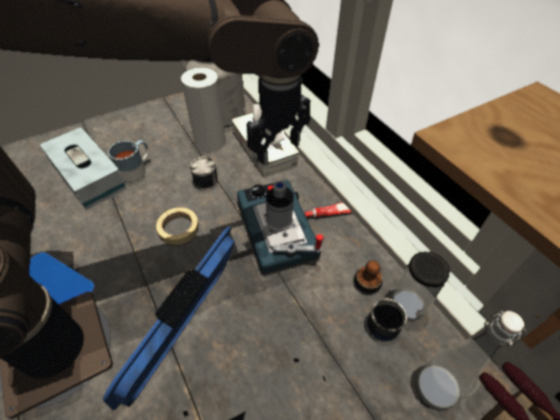

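The pot is down and the thick peg's nose shows above the foot at (293,147). The handle top is at (286,291) and the pivot at (248,243).

Run:
```python
from h import *
im=cv2.imread('pics/w10.png'); hsv=cv2.cvtColor(im,cv2.COLOR_BGR2HSV)
m=((hsv[...,0]<8)|(hsv[...,0]>172))&(hsv[...,1]>150)&(hsv[...,2]>190); m[:270]=0;m[310:]=0;m[:,:270]=0;m[:,300:]=0
v,u=np.nonzero(m);print(len(u),u.mean(),v.mean())
h=ray('wrist',u.mean(),v.mean(),.114);p=ray('wrist',248,243.5,.077);print(h,p,h-p,np.linalg.norm((h-p)[:2]),np.degrees(np.arctan2(*(h-p)[[1,0]])))
k=ray('wrist',276.5,215.5,.188);print('knob',k)
o=get_obs();R=o['eef_rot'];t=np.array([h[0],h[1],.2]);print(o['tool_pos'],R.T@(t-o['tool_pos'])*1000)
```

```text
127 285.38582677165357 292.2283464566929
[ 0.57867417 -0.09194043  0.114     ] [ 0.5259751  -0.05862367  0.077     ] [ 0.05269906 -0.03331677  0.037     ] 0.06234740008558984 -32.3013980282297
knob [0.54492261 0.02161115 0.188     ]
[0.54539143 0.02207395 0.28500063] [-118.49979236    9.33238025   84.86950961]
```

```bash
python3 -m creep '[{"dx":-30,"dy":2,"dz":0,"turn":-8,"jaw":0.5},{"dx":-70,"dy":6,"dz":0,"turn":-16,"jaw":0.5},{"dx":-105,"dy":9.3,"dz":0,"turn":-24,"jaw":0.5},{"dx":-118.5,"dy":9.3,"dz":20,"turn":-32,"jaw":0.5},{"dx":-118.5,"dy":9.3,"dz":50,"turn":-40,"jaw":0.5},{"dx":-118.5,"dy":9.3,"dz":85,"turn":-47,"jaw":0.5},{"dx":-118.5,"dy":9.3,"dz":110,"turn":-47,"jaw":0.5},{"dx":-118.5,"dy":9.3,"dz":120,"turn":-47,"jaw":0.5},{"dx":-118.5,"dy":9.3,"dz":120,"turn":-47,"jaw":0.5},{"dx":-118.5,"dy":9.3,"dz":120,"turn":-47,"jaw":0.5}]'
python3 - <<'E'
from h import *
print(get_obs()['tool_pos'])
save('wrist','w11.png')
E
```

```text
time: 16.1
tool_pos: [0.5801, -0.0922, 0.1672]
eef_rot: [[-0.856, 0.517, 0.001], [0.517, 0.856, -0.0], [-0.001, 0.0, -1.0]]
ft_force: [-0.4, 0.0, 0.1]
width: 0.503
[ 0.58006143 -0.09215494  0.1671509 ]
```

View pics/w11.png

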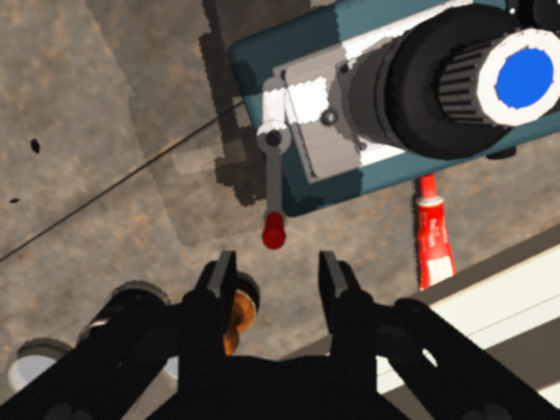

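```bash
python3 -m creep '[{"dx":0,"dy":0,"dz":20,"turn":0,"jaw":0.5},{"dx":0,"dy":0,"dz":40,"turn":0,"jaw":0.5},{"dx":0,"dy":0,"dz":55,"turn":0,"jaw":0.5},{"dx":0,"dy":0,"dz":65,"turn":0,"jaw":0.5},{"dx":0,"dy":0,"dz":70,"turn":0,"jaw":0.5},{"dx":0,"dy":0,"dz":70,"turn":0,"jaw":0.5},{"dx":0,"dy":0,"dz":70,"turn":0,"jaw":0.5}]'
python3 - <<'E'
from h import *
print(get_obs()['tool_pos'])
save('wrist','w12.png');
E
```

```text
time: 16.85
tool_pos: [0.5802, -0.0923, 0.0973]
eef_rot: [[-0.856, 0.517, 0.001], [0.517, 0.856, -0.0], [-0.001, 0.0, -1.0]]
ft_force: [0.6, -1.0, 0.1]
width: 0.5
[ 0.5802043  -0.09226584  0.09731322]
```

View pics/w12.png

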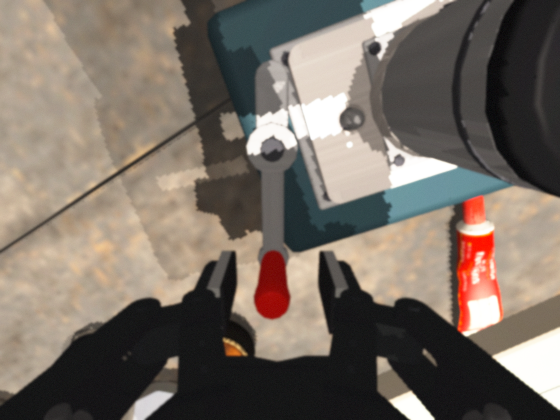

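```bash
python3 -m creep '[{"dx":0,"dy":0,"dz":0,"turn":0,"jaw":0.05},{"dx":0,"dy":0,"dz":0,"turn":0,"jaw":0.05},{"dx":0,"dy":0,"dz":0,"turn":0,"jaw":0.05},{"dx":0,"dy":0,"dz":0,"turn":0,"jaw":0.05},{"dx":0,"dy":0,"dz":0,"turn":0,"jaw":0.05},{"dx":0,"dy":0,"dz":0,"turn":0,"jaw":0.05}]' 30
python3 -m creep '[{"dx":0.2,"dy":-4.3,"dz":0,"turn":4,"jaw":0.05},{"dx":0.6,"dy":-8.6,"dz":0,"turn":8,"jaw":0.05},{"dx":1.4,"dy":-12.9,"dz":0,"turn":12,"jaw":0.05},{"dx":2.4,"dy":-17.1,"dz":0,"turn":16,"jaw":0.05},{"dx":2.4,"dy":-17.1,"dz":0,"turn":16,"jaw":0.05}]'
python3 -c "
from h import *
o=get_obs();print(o['tool_pos'],o['ft_force'],o['wrist_torque']);save('wrist','w13.png')"
```

```text
time: 17.5
tool_pos: [0.5801, -0.0925, 0.0973]
eef_rot: [[-0.856, 0.517, 0.001], [0.517, 0.856, -0.001], [-0.001, -0.0, -1.0]]
ft_force: [-0.7, -1.8, 4.6]
width: 0.18
time: 18.0
tool_pos: [0.5697, -0.1062, 0.0974]
eef_rot: [[-0.68, 0.733, 0.003], [0.733, 0.68, -0.001], [-0.003, 0.001, -1.0]]
ft_force: [1.2, -2.7, 2.7]
width: 0.18
[ 0.56970186 -0.10615597  0.09735595] [ 1.18061122 -2.72469395  2.66800027] [-0.37592743 -0.1488341  -0.03636955]
```

View pics/w13.png

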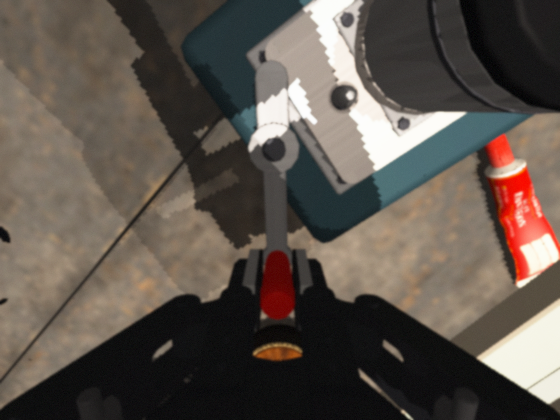

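The lever follows the gripper and lines up between the pads. I'll continue the arc.

```bash
python3 -m creep '[{"dx":0.3,"dy":-6.5,"dz":0,"turn":6,"jaw":0.05},{"dx":1.4,"dy":-12.9,"dz":0,"turn":12,"jaw":0.05},{"dx":3,"dy":-19.2,"dz":0,"turn":18,"jaw":0.05},{"dx":5.4,"dy":-25.2,"dz":0,"turn":24,"jaw":0.05},{"dx":8.3,"dy":-31,"dz":0,"turn":30,"jaw":0.05},{"dx":11.8,"dy":-36.4,"dz":0,"turn":36,"jaw":0.05},{"dx":11.8,"dy":-36.4,"dz":0,"turn":36,"jaw":0.05}]'
python3 -c "
from h import *
o=get_obs();print(o['tool_pos'],o['ft_force'],o['wrist_torque']);save('wrist','w14.png')"
```

```text
time: 18.75
tool_pos: [0.5351, -0.1228, 0.0974]
eef_rot: [[-0.118, 0.993, 0.004], [0.993, 0.118, -0.003], [-0.003, 0.004, -1.0]]
ft_force: [2.0, -4.4, 2.3]
width: 0.179
[ 0.53512669 -0.12278944  0.09741661] [ 1.97892988 -4.41538383  2.34028135] [-0.71844242 -0.26420273 -0.20347424]
```

View pics/w14.png

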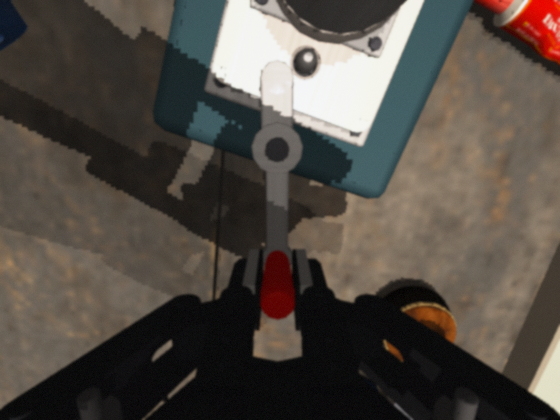

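```bash
python3 -m creep '[{"dx":0,"dy":-6.5,"dz":0,"turn":6,"jaw":0.05},{"dx":0.9,"dy":-12.9,"dz":0,"turn":12,"jaw":0.05},{"dx":2.5,"dy":-19.2,"dz":0,"turn":18,"jaw":0.05},{"dx":4.9,"dy":-25.2,"dz":0,"turn":24,"jaw":0.05},{"dx":6.3,"dy":-28,"dz":0,"turn":27,"jaw":0.05},{"dx":6.3,"dy":-28,"dz":0,"turn":27,"jaw":0.05}]'
python3 -c "
from h import *
o=get_obs();print(o['tool_pos'],o['ft_force'],o['wrist_torque']);save('wrist','w15.png')"
```

```text
time: 19.4
tool_pos: [0.5154, -0.1211, 0.0979]
eef_rot: [[0.346, 0.938, 0.032], [0.938, -0.345, -0.008], [0.003, 0.033, -0.999]]
ft_force: [34.7, -5.3, -21.5]
width: 0.178
[ 0.51542645 -0.12112165  0.09789682] [ 34.73019674  -5.25210015 -21.52099771] [-0.74041692 -4.76634996  0.22738141]
```

View pics/w15.png

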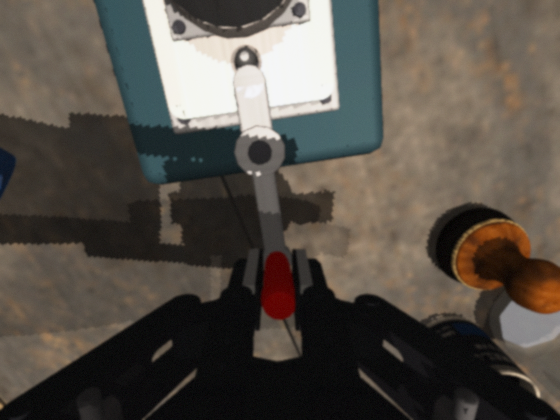

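The lever resists at 35 N with its axis square to the deck edge, nose over the foot pointing at the thin peg. That looks like the stop. I'll ease the command back to a light push and measure the lever again.

```bash
python3 -m creep '[{"dx":0.1,"dy":3,"dz":0,"turn":-3,"jaw":0.05},{"dx":0.3,"dy":6,"dz":0,"turn":-6,"jaw":0.05},{"dx":0.3,"dy":6,"dz":0,"turn":-6,"jaw":0.05},{"dx":0.3,"dy":6,"dz":0,"turn":-6,"jaw":0.05}]'
python3 -c "
from h import *
o=get_obs();print(o['tool_pos'],o['ft_force'],o['wrist_torque']);im=save('wrist','w16.png')
cv2.imwrite('pics/w16z.png',cv2.resize(im[0:200,120:400,::-1],None,fx=2.8,fy=2.8,interpolation=cv2.INTER_CUBIC))"
```

```text
time: 19.85
tool_pos: [0.5156, -0.1217, 0.0975]
eef_rot: [[0.244, 0.97, 0.013], [0.97, -0.244, -0.003], [-0.0, 0.013, -1.0]]
ft_force: [12.4, -4.7, -3.9]
width: 0.177
[ 0.51557205 -0.12171474  0.09747409] [12.36793617 -4.69171996 -3.89545029] [-0.52696039 -1.89081279 -0.08725965]
```

View pics/w16z.png

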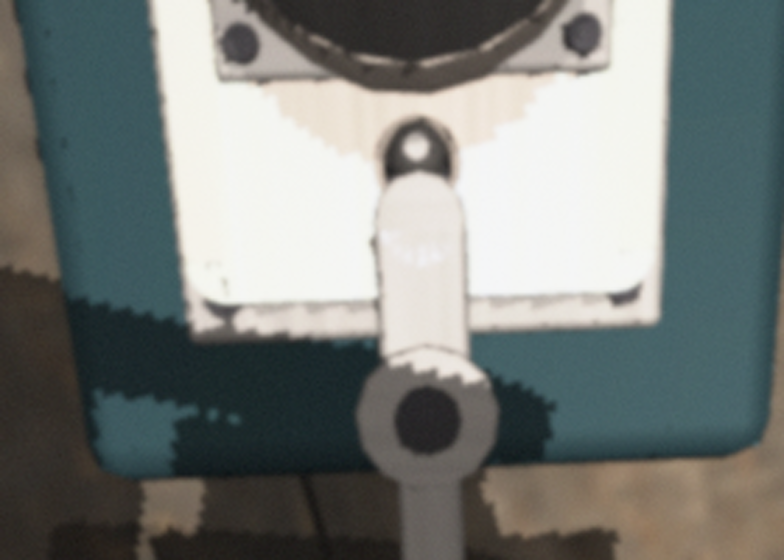

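The nose lies squarely over the foot's end, in front of the thin peg, and the handle has not moved back. So this is the stop. I'll relax, open the jaws, and retreat.

```bash
python3 -m creep '[{"dx":0,"dy":2.5,"dz":0,"turn":0,"jaw":0.05},{"dx":0,"dy":2.5,"dz":0,"turn":0,"jaw":0.05},{"dx":0,"dy":2.5,"dz":0,"turn":0,"jaw":0.4},{"dx":0,"dy":2.5,"dz":0,"turn":0,"jaw":0.4},{"dx":0,"dy":2.5,"dz":0,"turn":0,"jaw":0.4},{"dx":0,"dy":2.5,"dz":-15,"turn":0,"jaw":0.4},{"dx":0,"dy":2.5,"dz":-50,"turn":0,"jaw":0.4},{"dx":0,"dy":2.5,"dz":-95,"turn":0,"jaw":0.4},{"dx":0,"dy":2.5,"dz":-140,"turn":0,"jaw":0.4},{"dx":0,"dy":2.5,"dz":-170,"turn":0,"jaw":0.4},{"dx":0,"dy":2.5,"dz":-170,"turn":0,"jaw":0.4}]'
python3 -m creep '[{"dx":-40,"dy":0,"dz":0,"turn":0,"jaw":0.4},{"dx":-85,"dy":0,"dz":0,"turn":0,"jaw":0.4},{"dx":-130,"dy":0,"dz":0,"turn":0,"jaw":0.4},{"dx":-150,"dy":0,"dz":0,"turn":0,"jaw":0.4},{"dx":-150,"dy":0,"dz":0,"turn":0,"jaw":0.4},{"dx":-150,"dy":0,"dz":0,"turn":0,"jaw":0.4}]'
python3 -c "
from h import *
o=get_obs();print(o['tool_pos'],o['ft_force']);save('wrist','w17.png');save('scene','s17.png');save('top','t17.png')
a=cv2.imread('pics/t17.png');b=cv2.imread('pics/s17.png')
cv2.imwrite('pics/t17z.png',cv2.resize(a[140:270,220:420],None,fx=4,fy=4,interpolation=cv2.INTER_CUBIC))
cv2.imwrite('pics/s17z.png',cv2.resize(b[160:310,200:400],None,fx=4,fy=4,interpolation=cv2.INTER_CUBIC))"
```

```text
time: 21.0
tool_pos: [0.516, -0.1219, 0.2741]
eef_rot: [[0.244, 0.97, 0.011], [0.97, -0.244, -0.005], [-0.002, 0.012, -1.0]]
ft_force: [0.5, 0.3, 0.8]
width: 0.398
time: 21.6
tool_pos: [0.4766, -0.2661, 0.266]
eef_rot: [[0.245, 0.97, -0.001], [0.97, -0.245, 0.002], [0.001, -0.001, -1.0]]
ft_force: [-0.0, 0.9, -0.1]
width: 0.399
[ 0.47656749 -0.26613309  0.26596392] [-0.03369692  0.86309111 -0.07049739]
```

View pics/t17z.png

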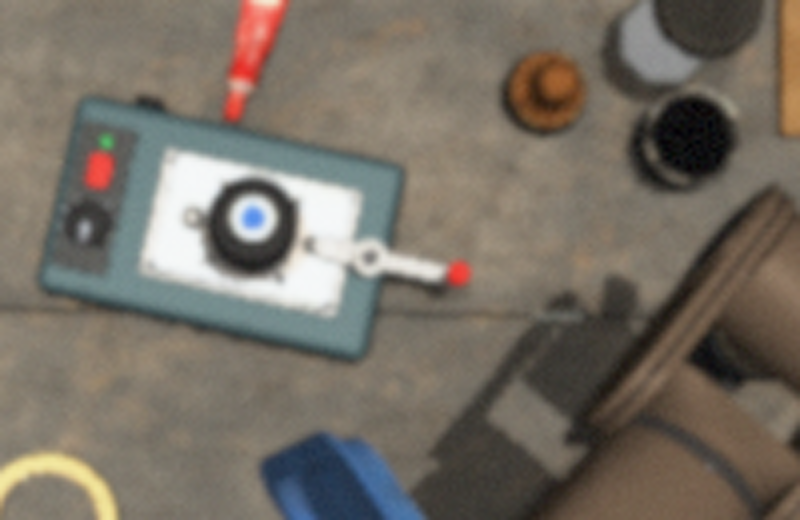

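View pics/s17z.png

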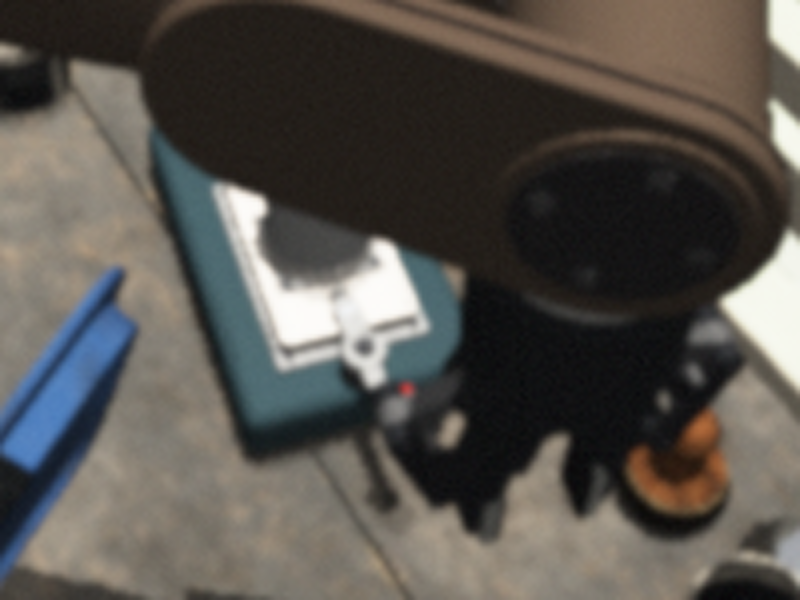

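View pics/w17.png

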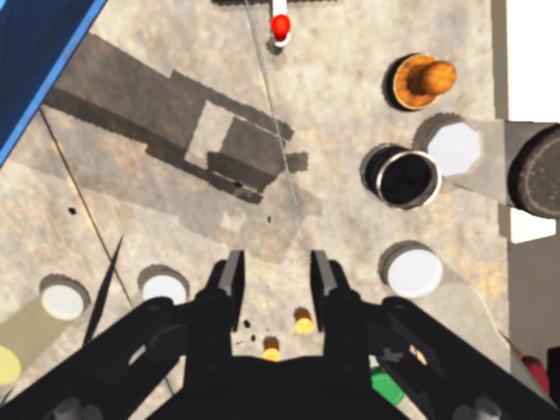

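Run:
```python
from h import *
q=lambda u,v,z:ray('top',220+u/4-.4,140+v/4-.4,z)
p=q(371,257,.077)
P=[]
for f in ('top1','t17'):
    im=cv2.imread(f'pics/{f}.png');h=cv2.cvtColor(im,cv2.COLOR_BGR2HSV)
    m=((h[...,0]<8)|(h[...,0]>172))&(h[...,1]>150)&(h[...,2]>120)
    m[:180]=0;m[220:]=0;m[:,315:318]=m[:,315:318];m[:,:310]=0;m[:,345:]=0
    v,u=np.nonzero(m);w=ray('top',u.mean(),v.mean(),.110);P.append(w);d=w-p
    print(len(u),w,np.hypot(d[0],d[1])*1000,np.degrees(np.arctan2(d[1],d[0])))
```

```text
25 [ 0.57947948 -0.09539774  0.11      ] 61.42618741981547 -29.64472946894147
21 [ 0.51326202 -0.12461566  0.11      ] 60.96616214550144 -102.14976050695607
```

```bash
python3 -c "
from station import *
print(get_obs()['time'],get_obs()['ft_force']);print(close_job())"
```

```text
21.75 [ 0.63923266 -1.02059874 -0.19315155]
the job is handed in; nothing more can be done
None
```

The pot is back on its base, fully home, and the clamp lever is swung round to where it would go no further. I handed the job in at 21.75 s with the gripper clear of everything.

- **Pot:** I set it on the pegs with the large hole on the thick peg. It stood proud at first. I turned the knob clockwise in steps under about 4–6 N. Between 51° and 66° of turn the pot began to drop. In all it came down 7.9 mm, against the 8 mm expected, and then took a light push without moving.
- **Clamp:** The lever ended parallel to the mixer's y axis, at -102.1° against about -102.05°, with its nose over the end of the foot. A 35 N sideways force did not move it further. It stayed in place after release.
- **Neighbours:** In the last top view the dabber and the ink tin are where they were at the start.

**A check that disagreed:** I measured about 72.5° (1.27 rad) of lever travel, not the full 1.40 rad. I took this to mean the lever started slightly past its zero, because it stopped hard exactly in line with the mixer. I could not confirm that.

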